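Load a salvaged cell into the tester funnel

ROBOT

A 6-joint arm with a two-finger parallel gripper is mounted at the origin on the work surface. World frame = base frame: x ahead of the robot, y to its left, z up, the work surface at z = 0. Lengths are in m, angles in rad, forces in N, time in s.
With the tool pointing down it reaches from about 0.3 to 0.775 m from the base axis. Payload 14.6 kg.
Tool frame: the origin (TCP) lies on the front face of the gripper's body, between the roots of the fingers; the fingertips stand 97 mm ahead of it and the grasp point (between the pads) lies 78 mm ahead of it; x points along the fingers, y is the direction in which the jaws open and shut, and the axes are right-handed (so a half turn about x gives the same grasp; the last joint's range is limited). The gripper opens to 94 mm and grips with 3 to 60 N. Pads are 16 mm wide; open, the fingers measure 119 mm over their backs; the gripper's body (75 mm by 177 mm) begins 78 mm behind the grasp point.
Start: joints at [-1.223, 0.3, 1.521, -0, 1.321, -0.067], TCP at [0.222, -0.503, 0.303] pointing down, gripper open.
Joint ranges: [-3.03, 3.03], [-0.79, 2.21], [0.23, 2.52], [-1.04, 4.18], [0, 3.07], [-2.55, 2.55]. Speed limits (rad/s): [2.22, 2.22, 2.57, 3.14, 3.14, 3.14].

INTERFACE

Orientations are given as a rotation vector (axis times angle).
In Python, from workcell import * gives the robot as it stands. The module is installed in compiled form; this text tells all that it offers.
- The arm moves only by the tool play_rows, never from a script. Its argument "steps" is a list of rows, each a list of 3 entries, a list of its own where there are three numbers: the shift along the tool's x, y, z in mm, then the turn, a rotation vector about the tool's x, y, z in rad, then the closure, from -1 (fully open) to 1 (shut). A call has 1 to 5 rows; each row shifts and turns the commanded pose from where the row before left it, along the tool's axes as they then stand; what a row does not reach is not made up. A row lasts 1/8 s, in which the tool goes at most 62.5 mm and 10.7 degrees, less where a joint would pass 70% of its speed; a pose out of reach is approached as far as the arm can. A call is refused whole if a number of a shift passes 62.5 or a number of a turn 0.188, either way. A call with a gripper value outside its range is refused whole. The fingers move at their own pace and stop on an object; "newtons" is the grip in N (left out, the last holds). Time passes only in rows, so rows that do not move let the fingers close. It gives the time, the measured TCP pose, the force and the opening at its end, in the units of the state.
- get_obs(): the state, without advancing time (a new reading comes with each control period).
- read_camera(name): name is "scene" or "top"; returns the picture (480x640x3 uint8, red, green, blue); there is no depth.
- calibration(name): a dict with "fx", "fy", "cx", "cy" (pixels), "k1" (the pictures are not rectified: a ray, as slopes to the right and down, at radius r is drawn at 1 + k1 r^2 times it, then the intrinsics apply), "rvec" (rotation vector, rad) and "tvec" (3), from world to camera coordinates, as OpenCV has them. Camera axes: x right, y down, z forward; pixel columns grow to the right and rows downward; lengths in m; the calibration is good to about 2 mm. A picture is of the moment at which its call begins. calibration takes no time and is no camera call.
- hand_in(): hands the job in, once; it reports no verdict.
The state is a dict: "time_s": time; "joints": joint angles; "dq": joint speeds; "joint_torque": joint torques, N m; "tool_pos": TCP position; "tcp_rot": TCP orientation; "ft_force": force on the tool from outside, world axes, zero at the start; "torque": the same for the moment, N m; "width": opening from 0.0 (shut) to 1.0 (fully open).
Only numpy, scipy, OpenCV 4.12 (cv2) and the standard library are available. Lean on these libraries where they do the work, as an engineer would, in place of code of your own. Each camera call takes 0.05 s, during which the arm holds its last target.

TASK

Three salvaged battery cells stand on the dismantling bench. Take the tall slim one and release it, upright, into the funnel on top of the cell tester, so that it drops down into the narrow well and stands fully seated on its floor; leave the fat cell and the short cell standing where they are.

Things in the scene. Friction and masses are not known exactly. Their poses are not given: they have to be found in the camera images.
- slim_cell_center (a point): Centre (half-way up) of the tall slim cell to load: a loose upright cylinder 21 mm in diameter, 70 mm tall, about 70 g, grey sleeve with a metal band near the top, standing on the bench (top at z = 0). z axis = along the cell, up. Either end may go down; any grasp yaw serves. The three cells look alike but for size, stand at least 100 mm apart and swap places.
- funnel_mouth (a point): Centre of the black funnel's mouth, in the plane of its rim, 92 mm above the bench; z up along the well. Mouth 78 mm inside, 84 outside; cone 37 mm deep to a 29 mm throat over a round well 30 mm wide. Well floor 82 mm below the rim: a seated slim cell's top is 12 mm and its centre 47 mm below the rim. Stands mid-top of a fixed grey block 150 (x) by 170 (y) by 55 mm tall, turned up to 25 degrees.
- fat_cell_center (a point): Centre of the fat cell: a loose upright cylinder 34 mm in diameter and 60 mm tall, standing on the bench; it is to be left alone.
- short_cell_center (a point): Centre of the short cell: a loose upright cylinder 17 mm in diameter and only 34 mm tall, standing on the bench; it is to be left alone.

How it is judged:
By the outcome, as a careful person would: the job done as asked, in the order asked, and still so for the second after the job is handed in, with the robot touching nothing.
It also fails if it takes over 42 s, if anything falls off the work surface, if the arm or the gripper's body presses on something with over 40 N, if the wrist force passes 120 N, or if a joint passes its speed limit or range.

## Working session

There is one attempt and no reset: what is moved stays moved. The work goes in short steps, Python scripts to look and compute and a tool call to move; the robot and the scene stay as the last step left them, time stands still between calls to the robot, and variables do not carry over. Pictures are saved under pics/ and viewed, and the job is handed in when it is done.

Besides the shell and the picture viewer there is one more tool, called after "Call:" as name([rows], argument=value, ...), one row to a line, values as JSON. play_rows: Moves the arm, as the interface text tells. Its arguments: {"type":"object","properties":{"steps":{"type":"array"},"newtons":{"type":"number"}},"required":["steps"]}

```bash
mkdir -p pics; python3 - <<'E'
from workcell import *
import cv2
print(get_obs())
for n in ("scene","top"):
    print(n,calibration(n)); cv2.imwrite(f"pics/{n}0.png",read_camera(n)[:,:,::-1])
E
```

```text
{'time_s': 0.0, 'joints': array([-1.22260715e+00,  3.00447253e-01,  1.52159213e+00,  7.65716238e-06,
        1.32072110e+00, -6.66243450e-02]), 'dq': array([ 0.00027396,  0.00022886,  0.0020833 , -0.00233062, -0.00126395,
        0.00016567]), 'joint_torque': array([-3.89761717e-04, -5.31810451e+01, -3.52739954e+01,  7.07970886e-02,
        2.44578416e-02, -1.01313901e-04]), 'tool_pos': array([ 0.22159221, -0.50321085,  0.30209468]), 'tcp_rot': array([ 1.99314161,  0.42063282, -1.99346044]), 'ft_force': array([ 0.17722173,  0.74618601, -0.13871111]), 'torque': array([-0.03366474,  0.00487935, -0.0202555 ]), 'width': 0.9976017754702692}
scene {'fx': 565.5250782606466, 'fy': 565.5250782606466, 'cx': 323.382029341813, 'cy': 234.96780632620425, 'k1': -0.10602616098414448, 'rvec': array([ 2.13912689,  0.87048982, -0.40997989]), 'tvec': array([-0.42912407, -0.14862646,  1.16559196])}
top {'fx': 500.9968252150238, 'fy': 500.9968252150238, 'cx': 324.6579745038604, 'cy': 237.65232415996826, 'k1': 0.04886649387599599, 'rvec': array([ 2.1785046 , -2.19501962,  0.080156  ]), 'tvec': array([0.06088702, 0.53386779, 0.82463958])}
```

View pics/scene0.png

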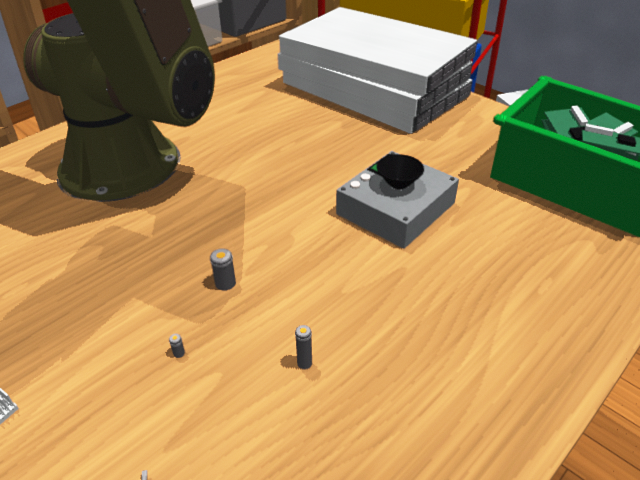

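View pics/top0.png

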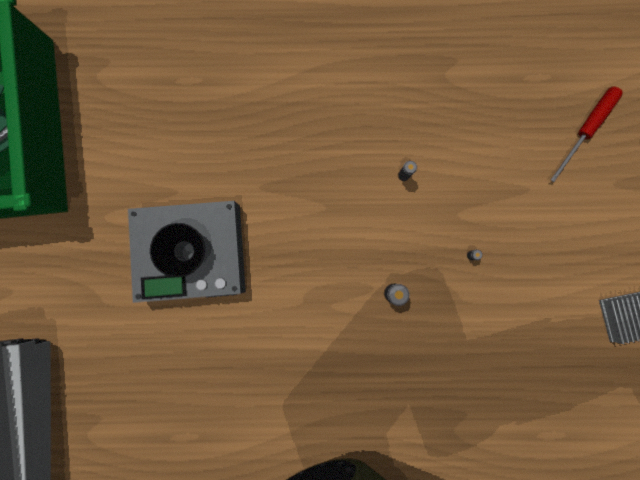

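Scene view: slim cell near (303,346), fat (222,270), short (177,345), funnel (400,172). Top view: slim near (409,168), fat (398,295), short (475,256), funnel (178,250). Now I'll look closer.

```bash
cat > h.py <<'E'
from workcell import *
import cv2, numpy as np
def cam(n):
    c=calibration(n);K=np.array([[c['fx'],0,c['cx']],[0,c['fy'],c['cy']],[0,0,1.]])
    return K,np.array([c['k1'],0,0,0,0.]),np.array(c['rvec']),np.array(c['tvec'])
def ray(n,uv):
    K,d,r,t=cam(n);x=cv2.undistortPoints(np.array([[uv]],float),K,d)[0,0]
    R=cv2.Rodrigues(r)[0];return -R.T@t, R.T@np.array([x[0],x[1],1.])
def onz(n,uv,z):
    o,v=ray(n,uv);return o+v*(z-o[2])/v[2]
def proj(n,p):
    K,d,r,t=cam(n);return cv2.projectPoints(np.array(p,float).reshape(-1,1,3),r,t,K,d)[0].reshape(-1,2)
E
python3 - <<'E'
from h import *
t=cv2.imread("pics/top0.png");s=cv2.imread("pics/scene0.png")
def cr(im,x,y,w,h,k): return cv2.resize(im[y:y+h,x:x+w],None,fx=k,fy=k,interpolation=cv2.INTER_NEAREST)
a=np.hstack([cr(t,384,145,50,50,8),cr(s,279,321,50,50,8)])
b=np.hstack([cr(t,128,200,100,50,4)*0,cr(s,360,140,100,50,4)])
b[:, :400]=cr(t,138,215,80,80,5)[:200]
cv2.imwrite("pics/crop0.png",np.vstack([a,b]))
# funnel in top
g=cv2.cvtColor(t,cv2.COLOR_BGR2GRAY)
m=((g<45)*255).astype('uint8'); m[:, :140]=0;m[:, 215:]=0;m[:215]=0;m[295:]=0
for c in cv2.findContours(m,cv2.RETR_EXTERNAL,cv2.CHAIN_APPROX_NONE)[0]:
    if cv2.contourArea(c)>100: print(cv2.fitEllipse(c),cv2.boundingRect(c))
print(g[160:182,398:420])
E
```

```text
((175.0894775390625, 257.6437683105469), (54.93203353881836, 79.29072570800781), 33.59278106689453) (141, 223, 71, 72)
[[111 107 105 101  97  92  92  95  94  92  93  86  88 102 106 108 110 105
  108 109 106 108]
 [108 103  98  95  92  94  92  97  99  93  95  97 102  99  98  98 102 107
  108 110 106 107]
 [112 111 102  96  95  97  97  98  93 100 109 113 116 114 112 100  99 103
  108 111 112 111]
 [114 114 106  99 100  99 102  92 100 109 115 116 117 119 112 110 104  96
  103 113 114 112]
 [115 114 104 100  97  97  98  97 108 116 120 123 126 125 119 116 112 106
  110 114 115 116]
 [111 108 102  95  96  96  87 105 117 117 125 127 129 128 123 118 118 108
  101 106 110 113]
 [104 102  95  95  88  80  85 109 114 112 121 127 126 128 126 124 118 113
   95 101 111 112]
 [106  98  96  90  66  67  79 102 113 114 122 127 125 126 129 126 119 112
   97 104 113 114]
 [101  95  92  71  45  56  77 103 113 117 121 124 129 129 128 118 114 106
   97 102 115 115]
 [102  93  72  51  41  63  67  87 110 115 116 118 122 126 121 115 109 100
   99 104 110 114]
 [106  87  51  30  32  39  64  76  94 112 115 118 1
[... 365 characters left out ...]
4  52  51  44  66  97 106 112
  111 109 105 109]
 [ 56  33  28  20  25  33  26  28  29  29  31  35  34  58  93 108 105 111
  109 107 107 111]
 [ 60  33  27  26  23  23  26  26  27  29  27  27  41  64  94 107 107 107
  105 106 104 110]
 [ 66  34  25  27  30  28  26  30  21  30  26  36  56  68  98 109 109 110
  110 107 107 106]
 [ 86  49  27  30  31  29  28  29  24  29  41  55  61  68  95 108 110 111
  110 111 110 114]
 [105  74  46  35  26  30  30  32  31  37  54  64  68  65  74  98 109 114
  112 110 112 111]
 [109 104  91  61  37  34  32  32  43  54  64  62  65  62  66  71  96 103
  107 107 106 110]
 [109 110 106 100  75  57  51  57  61  62  62  65  64  64  62  65  69  75
   97 105 110 112]]
```

View pics/crop0.png

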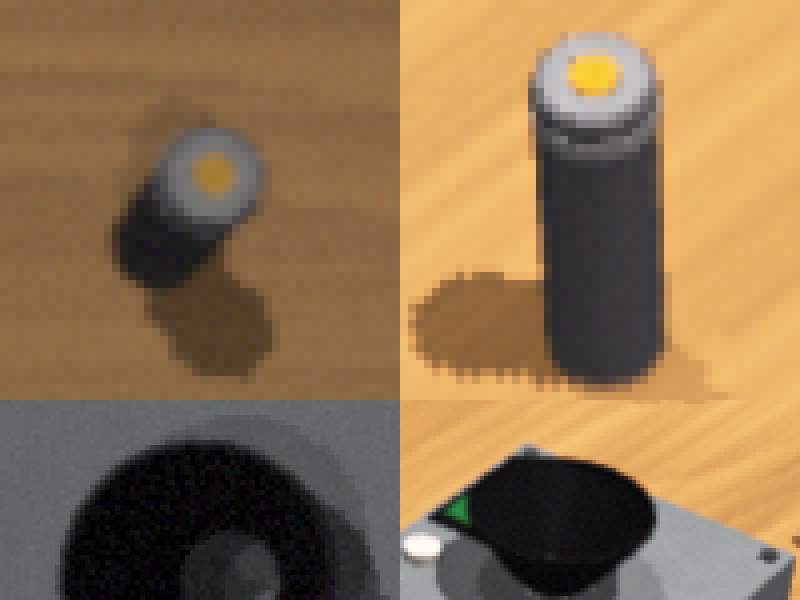

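```bash
python3 - <<'E'
from h import *
t=cv2.imread("pics/top0.png");s=cv2.imread("pics/scene0.png")
for n,im,box in(("top",t,(395,155,25,25)),("scene",s,(290,322,28,20))):
    x,y,w,h=box;c=im[y:y+h,x:x+w].astype(float)
    m=(c[...,2]-c[...,0]>60)&(c[...,0]<90)
    hsv=cv2.cvtColor(im[y:y+h,x:x+w],cv2.COLOR_BGR2HSV)
    sat=(hsv[...,1]<50)&(hsv[...,2]>(95 if n=="top" else 130))
    v,u=np.nonzero(sat)
    hull=cv2.convexHull(np.c_[u,v].astype(np.float32)); e=cv2.fitEllipse(hull)
    e0=(e[0][0]+x,e[0][1]+y);print(n,"disc",e0,e[1],onz(n,e0,.07))
a,b=ray("top",(410.6,167.0)),ray("scene",(303.5,330.4))
A=np.c_[a[1],-b[1]];k=np.linalg.lstsq(A,b[0]-a[0],rcond=None)[0]
print("tri",a[0]+k[0]*a[1],b[0]+k[1]*b[1])
print(onz("top",(410.6,167.),.07),onz("scene",(303.5,330.4),.07))
# funnel top
g=cv2.GaussianBlur(cv2.cvtColor(t,cv2.COLOR_BGR2GRAY),(3,3),0)
for th in (25,30,36):
    m=((g<th)*255).astype('uint8'); m[:, :145]=0;m[:, 212:]=0;m[:218]=0;m[274:]=0
    c=max(cv2.findContours(m,cv2.RETR_EXTERNAL,cv2.CHAIN_APPROX_NONE)[0],key=cv2.contourArea)
    p=c[c[:,0,1]<272];e=cv2.fitEllipse(p);print(th,e,onz("top",e[0],.092),cv2.boundingRect(c))
# scene funnel dark
g=cv2.cvtColor(s,cv2.COLOR_BGR2GRAY);m=((g<30)*255).astype('uint8');m[:140]=0;m[196:]=0;m[:,:360]=0;m[:,440:]=0
c=max(cv2.findContours(m,cv2.RETR_EXTERNAL,cv2.CHAIN_APPROX_NONE)[0],key=cv2.contourArea);print(cv2.boundingRect(c),[tuple(c[i,0]) for i in (c[:,0,0].argmin(),c[:,0,0].argmax(),c[:,0,1].argmin())])
E
```

```text
top disc (410.10192108154297, 166.1496238708496) (10.893465995788574, 12.31571102142334) [ 0.64392307 -0.08005093  0.07      ]
scene disc (302.9368600845337, 330.45075035095215) (10.981271743774414, 13.976362228393555) [ 0.64215987 -0.07935706  0.07      ]
tri [ 0.64230302 -0.08061599  0.07114437] [ 0.64334587 -0.07943881  0.07115686]
[ 0.64254591 -0.08081903  0.07      ] [ 0.64262313 -0.07878626  0.07      ]
25 ((177.26405334472656, 249.7032470703125), (50.599308013916016, 52.465511322021484), 73.84397888183594) [0.51237217 0.28224867 0.092     ] (151, 224, 54, 50)
30 ((177.44691467285156, 249.8376922607422), (51.30125045776367, 53.20259094238281), 73.65008544921875) [0.51216445 0.28196918 0.092     ] (151, 224, 54, 50)
36 ((177.70675659179688, 249.74267578125), (51.650352478027344, 54.15018844604492), 80.15232849121094) [0.51230641 0.28157799 0.092     ] (151, 224, 55, 50)
(368, 155, 55, 34) [(np.int32(368), np.int32(169)), (np.int32(422), np.int32(171)), (np.int32(387), np.int32(155))]
```

```bash
python3 - <<'E'
from h import *
from scipy.spatial.transform import Rotation as R
s=cv2.imread("pics/scene0.png")
a=np.linspace(0,2*np.pi,40)
P=np.c_[.5123+.042*np.cos(a),.282+.042*np.sin(a),0*a+.092]
p=proj("scene",P);print(p.min(0),p.max(0))
print("fat",onz("top",(399,294),.06),"short",onz("top",(475,255),.034))
o=get_obs();M=R.from_rotvec(o['tcp_rot']).as_matrix();print(M.round(4))
tgt=np.array([.643,-.080,.30]);print("tool mm",M.T@(tgt-o['tool_pos'])*1000)
E
```

```text
[375.80919663 153.79528273] [424.02360565 180.43620315]
fat [ 0.44091547 -0.0602624   0.06      ] short [ 0.5028209  -0.18987773  0.034     ]
[[-3.000e-04  4.030e-01 -9.152e-01]
 [ 9.000e-04 -9.152e-01 -4.030e-01]
 [-1.000e+00 -1.000e-03 -1.000e-04]]
tool mm [   2.43625412 -217.54309196 -556.22726169]
```

Call:
play_rows([
  [[0,-22,-55.6],[0,0,0],-1],
  [[0,-22,-55.6],[0,0,0],-1],
  [[0,-22,-55.6],[0,0,0],-1],
  [[0,-22,-55.6],[0,0,0],-1],
  [[0,-22,-55.6],[0,0,0],-1],
], newtons=20)

```text
time_s: 0.72
tool_pos: [0.4328, -0.289, 0.3025]
tcp_rot: [1.993, 0.419, -1.993]
ft_force: [1.4, -0.8, 0.4]
width: 0.999
```

Call:
play_rows([
  [[0,-22,-55.6],[0,0,0],-1],
  [[0,-22,-55.6],[0,0,0],-1],
  [[0,-22,-55.6],[0,0,0],-1],
  [[0,-22,-55.6],[0,0,0],-1],
  [[0,-20,-55],[0,0,0],-1],
])

```text
time_s: 1.35
tool_pos: [0.6432, -0.0783, 0.3024]
tcp_rot: [1.992, 0.42, -1.993]
ft_force: [0.6, -0.7, 0.3]
width: 1.0
```

Call:
play_rows([
  [[0,0,0],[0,0,0],-1],
  [[0,0,0],[0,0,0],-1],
])

```text
time_s: 1.6
tool_pos: [0.6418, -0.0803, 0.3021]
tcp_rot: [1.992, 0.42, -1.994]
ft_force: [0.2, 0.6, 0.3]
width: 0.995
```

```bash
cat > to.py <<'E'
from h import *
import sys
from scipy.spatial.transform import Rotation as R
o=get_obs();M=R.from_rotvec(o['tcp_rot']).as_matrix();print(o['time_s'],M.round(3).tolist(),o['tool_pos'],o['ft_force'],o['width'])
print("tool mm",M.T@(np.array([float(v) for v in sys.argv[1:4]])-o['tool_pos'])*1000)
E
python3 to.py .643 -.080 .136; python3 -c "
from h import *
for n in ('top','scene'): cv2.imwrite('pics/'+n+'1.png',read_camera(n)[:,:,::-1])"
```

```text
1.6 [[-0.001, 0.403, -0.915], [0.0, -0.915, -0.403], [-1.0, -0.0, 0.001]] [ 0.64177488 -0.08027045  0.30214241] [0.2122374  0.62840953 0.32089362] 0.9952030015235714
tool mm [166.14109666   0.31687248  -1.38249281]
```

Call:
play_rows([
  [[40,0,-1],[0,0,0],-1],
  [[40,0,0],[0,0,0],-1],
  [[36,0,0],[0,0,0],-1],
  [[30,0,0],[0,0,0],-1],
  [[20,0,0],[0,0,0],-1],
])

```text
time_s: 2.33
tool_pos: [0.6424, -0.0806, 0.1357]
tcp_rot: [1.993, 0.418, -1.994]
ft_force: [0.3, 0.0, 0.7]
width: 0.999
```

Call:
play_rows([
  [[0,0,0],[0,0,0],-1],
  [[0,0,0],[0,0,0],-0.2],
  [[0,0,0],[0,0,0],0.1],
  [[0,0,0],[0,0,0],0.3],
  [[0,0,0],[0,0,0],0.4],
])

```text
time_s: 2.95
tool_pos: [0.6431, -0.0796, 0.137]
tcp_rot: [1.993, 0.419, -1.992]
ft_force: [0.9, -0.2, -0.3]
width: 0.613
```

```bash
python3 to.py .643 -.080 .136; python3 -c "
from h import *
a=read_camera('top')[80:260,320:500,::-1];b=read_camera('scene')[220:400,210:390,::-1]
cv2.imwrite('pics/g2.png',cv2.resize(np.hstack([a,b]),(800,400)))"
```

```text
2.95 [[0.0, 0.403, -0.915], [-0.0, -0.915, -0.403], [-1.0, 0.0, -0.0]] [ 0.64307303 -0.07960282  0.13696197] [ 0.94998419 -0.24989613 -0.28411299] 0.6126434982941662
tool mm [0.96196943 0.3338197  0.22724654]
```

View pics/g2.png

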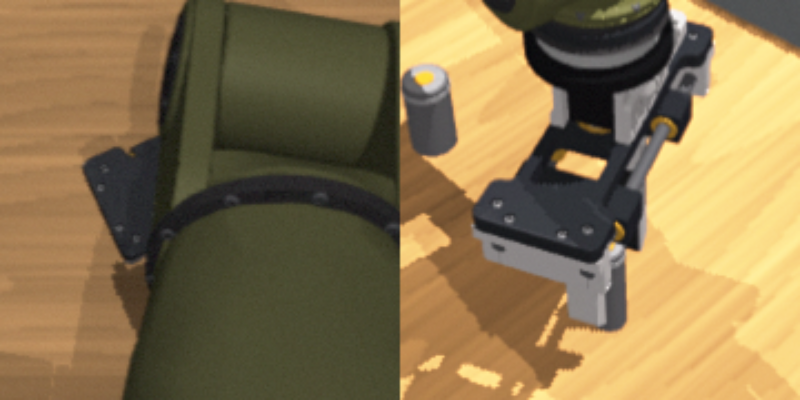

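The scene part of the picture shows a finger beside the slim cell (crop ~(600,290)), with the cell between the jaws. The arm blocks the top view. Closing now.

Call:
play_rows([
  [[0,0,0],[0,0,0],0.6],
  [[0,0,0],[0,0,0],1],
  [[0,0,0],[0,0,0],1],
  [[0,0,0],[0,0,0],1],
  [[0,0,0],[0,0,0],1],
], newtons=20)

```text
time_s: 3.68
tool_pos: [0.643, -0.0796, 0.1367]
tcp_rot: [1.993, 0.419, -1.993]
ft_force: [-0.1, 1.6, 0.3]
width: 0.219
```

Call:
play_rows([
  [[0,0,0],[0,0,0],1],
  [[0,0,0],[0,0,0],1],
  [[0,0,0],[0,0,0],1],
])

```text
time_s: 4.05
tool_pos: [0.643, -0.0796, 0.1366]
tcp_rot: [1.993, 0.419, -1.993]
ft_force: [-0.2, 0.7, -0.2]
width: 0.216
```

Opening 0.216 × 94 = 20.3 mm, which fits the 21 mm slim cell. Lifting.

Call:
play_rows([
  [[-15,0,0],[0,0,0],1],
  [[-30,0,0],[0,0,0],1],
  [[-40,0,0],[0,0,0],1],
  [[-40,0,0],[0,0,0],1],
  [[-40,0,0],[0,0,0],1],
])

```text
time_s: 4.68
tool_pos: [0.6428, -0.0796, 0.3043]
tcp_rot: [1.994, 0.419, -1.992]
ft_force: [-0.3, -0.5, -0.9]
width: 0.221
```

```bash
python3 to.py .5123 .282 .302; python3 -c "
from h import *
a=read_camera('scene')[:,:,::-1]
cv2.imwrite('pics/s3.png',a)"
```

```text
4.675 [[0.001, 0.403, -0.915], [-0.0, -0.915, -0.403], [-1.0, 0.001, -0.001]] [ 0.64278384 -0.07961824  0.30426846] [-0.2563594  -0.50652104 -0.85627616] 0.2206545223833529
tool mm [   2.0203713  -383.53980552  -26.30712433]
```

View pics/s3.png

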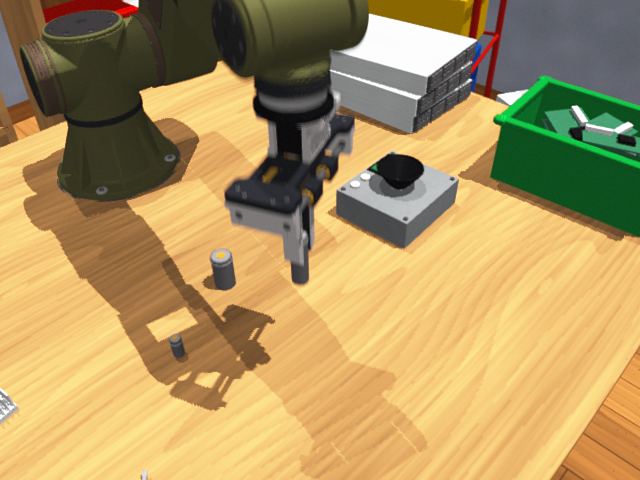

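The picture shows the slim cell hanging straight in the jaws, its bottom near (300,281), with the fat and short cells undisturbed. Next: over the funnel.

Call:
play_rows([
  [[0,-40,-3],[0,0,0],1],
  [[0,-54,-4],[0,0,0],1],
  [[0,-54,-4],[0,0,0],1],
  [[0,-54,-4],[0,0,0],1],
  [[0,-54,-4],[0,0,0],1],
])

```text
time_s: 5.35
tool_pos: [0.5564, 0.1638, 0.3027]
tcp_rot: [1.994, 0.419, -1.992]
ft_force: [0.7, -0.1, -0.8]
width: 0.22
```

Call:
play_rows([
  [[0,-54,-4],[0,0,0],1],
  [[0,-43,-2],[0,0,0],1],
  [[0,-30.5,-1.3],[0,0,0],1],
  [[0,0,0],[0,0,0],1],
  [[0,0,0],[0,0,0],1],
])

```text
time_s: 5.98
tool_pos: [0.5128, 0.2814, 0.3021]
tcp_rot: [1.994, 0.419, -1.992]
ft_force: [-0.3, -0.5, 0.1]
width: 0.221
```

```bash
python3 to.py .5123 .282 .302; python3 - <<'E'
from h import *
o=get_obs()['tool_pos']
a=read_camera('scene')[:,:,::-1].copy()
b=o+[0,0,-.078-.058+.0]
p=proj('scene',[b,b+[0,0,.07],[.5123,.282,.092]]);print(p)
c=a[60:220,320:480]; cv2.imwrite('pics/s4.png',cv2.resize(c,(600,600),interpolation=cv2.INTER_NEAREST))
cv2.imwrite('pics/s4full.png',a)
E
```

```text
5.975 [[0.001, 0.403, -0.915], [0.0, -0.915, -0.403], [-1.0, 0.0, -0.001]] [0.51275329 0.28140665 0.30212893] [-0.28906497 -0.45866975  0.09281484] 0.22124417383324274
tool mm [ 0.12867199 -0.72570577  0.17592799]
[[403.34288852 129.62253386]
 [406.86885696  91.07674002]
 [399.87166062 166.65543333]]
```

View pics/s4.png

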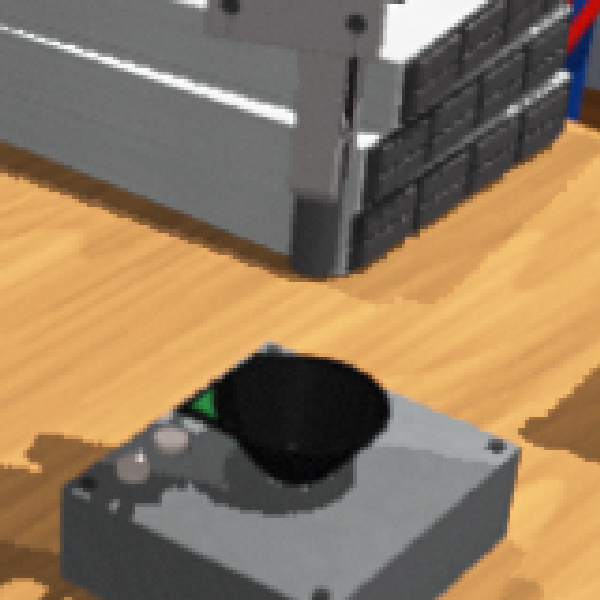

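Cell bottom ≈ (403,133) and the rim's right edge (424) and top edge (154) match the predicted positions. Centred, so descending 122 mm.

Call:
play_rows([
  [[35,-0.5,0],[0,0,0],1],
  [[30,0,0],[0,0,0],1],
  [[20,0,0],[0,0,0],1],
  [[12,0,0],[0,0,0],1],
  [[10,0,0],[0,0,0],1],
])

```text
time_s: 6.65
tool_pos: [0.5127, 0.282, 0.1946]
tcp_rot: [1.994, 0.419, -1.993]
ft_force: [0.4, 0.4, -0.1]
width: 0.218
```

Call:
play_rows([
  [[8,0,0],[0,0,0],1],
  [[7,0,0],[0,0,0],1],
  [[0,0,0],[0,0,0],1],
])

```text
time_s: 7.02
tool_pos: [0.5122, 0.2824, 0.1793]
tcp_rot: [1.992, 0.419, -1.993]
ft_force: [-0.5, 1.1, 0.1]
width: 0.218
```

```bash
python3 to.py .5123 .282 .180; python3 - <<'E'
from h import *
a=read_camera('scene')[:,:,::-1].copy()
c=a[60:220,320:480]; cv2.imwrite('pics/s5.png',cv2.resize(c,(600,600),interpolation=cv2.INTER_NEAREST))
E
```

```text
7.025 [[-0.0, 0.403, -0.915], [-0.0, -0.915, -0.403], [-1.0, 0.0, 0.001]] [0.51223959 0.28241772 0.17932537] [-0.46409935  1.1333878   0.14237753] 0.21830311572940125
tool mm [-0.67455845  0.40664795  0.11344962]
```

View pics/s5.png

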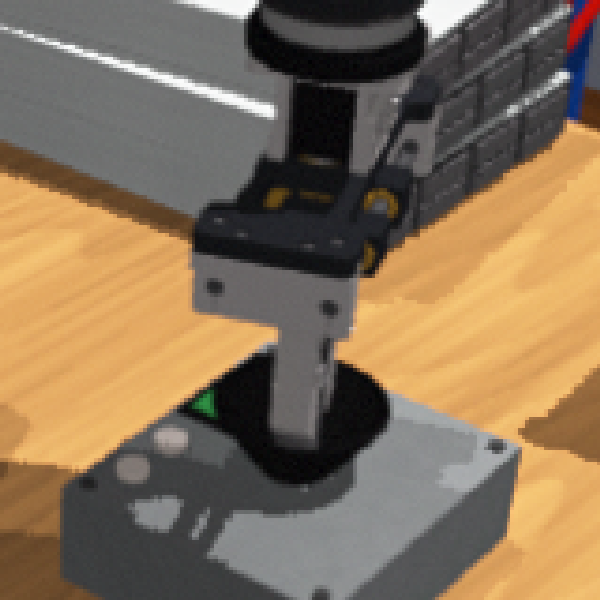

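Fingers just inside the mouth, no contact force, cell bottom in the throat. Opening slightly to release.

Call:
play_rows([
  [[0,0,0],[0,0,0],0.45],
  [[0,0,0],[0,0,0],0.4],
  [[0,0,0],[0,0,0],0.4],
  [[0,0,0],[0,0,0],0.4],
])

```text
time_s: 7.58
tool_pos: [0.5124, 0.2824, 0.1797]
tcp_rot: [1.993, 0.419, -1.993]
ft_force: [1.1, 0.2, 0.8]
width: 0.306
```

Call:
play_rows([
  [[-10,0,0],[0,0,0],0.4],
  [[-20,0,0],[0,0,0],0.4],
  [[-40,0,0],[0,0,0],0.4],
  [[-50,0,0],[0,0,0],0.3],
  [[-30,0,0],[0,0,0],0],
])

```text
time_s: 8.2
tool_pos: [0.5123, 0.2824, 0.3331]
tcp_rot: [1.997, 0.42, -1.99]
ft_force: [-0.4, -0.6, -1.1]
width: 0.428
```

Call:
play_rows([
  [[0,55,0],[0,0,0],-1],
  [[0,60,0],[0,0,0],-1],
  [[0,60,0],[0,0,0],-1],
  [[0,60,0],[0,0,0],-1],
  [[0,60,0],[0,0,0],-1],
])

```text
time_s: 8.82
tool_pos: [0.6316, 0.0106, 0.3306]
tcp_rot: [1.994, 0.419, -1.992]
ft_force: [0.3, -0.4, 0.2]
width: 0.949
```

Call:
play_rows([
  [[0,60,0],[0,0,0],-1],
  [[0,60,0],[0,0,0],-1],
  [[0,60,0],[0,0,0],-1],
  [[0,0,0],[0,0,0],-1],
])

```text
time_s: 9.32
tool_pos: [0.704, -0.1563, 0.3285]
tcp_rot: [1.994, 0.416, -1.997]
ft_force: [0.1, 0.3, -0.6]
width: 1.002
```

```bash
python3 - <<'E'
from h import *
t=read_camera('top')[:,:,::-1].copy();s=read_camera('scene')[:,:,::-1].copy()
cv2.imwrite('pics/t6.png',t);cv2.imwrite('pics/s6.png',s)
a=cv2.resize(t[215:295,138:218],(400,400),interpolation=cv2.INTER_NEAREST)
b=cv2.resize(s[140:220,360:440],(400,400),interpolation=cv2.INTER_NEAREST)
c=np.hstack([cv2.resize(x,(400,200+100)) for x in (t,s)])
a2=cv2.resize(np.hstack([a,b]),(600,300));a2=np.hstack([a2,np.zeros((300,200,3),np.uint8)])
cv2.imwrite('pics/c6.png',np.vstack([a2,c]))
p=proj('top',[[.5123,.282,.080],[.5123,.282,.010]]);print(p)
E
```

```text
[[179.68598532 250.10776087]
 [191.57766236 251.99737871]]
```

View pics/c6.png

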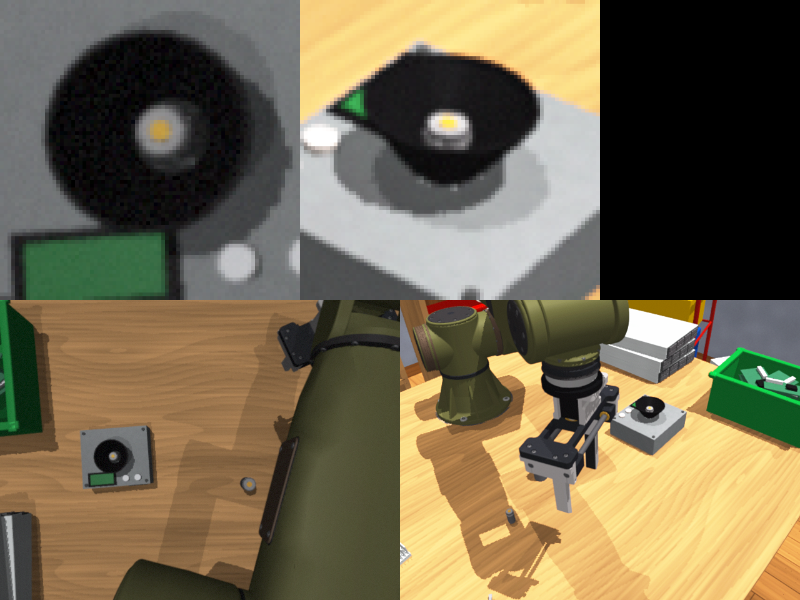

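```bash
python3 - <<'E'
from h import *
t=cv2.imread('pics/t6.png');s=cv2.imread('pics/s6.png');r={}
for n,im,(x,y,w,h) in(("top",t,(170,240,20,20)),("scene",s,(388,164,24,18))):
    c=im[y:y+h,x:x+w].astype(float);wt=np.clip(c[...,2]-c[...,0]-25,0,None)
    v,u=np.mgrid[y:y+h,x:x+w];r[n]=((u*wt).sum()/wt.sum(),(v*wt).sum()/wt.sum())
print(r)
a,b=ray("top",r["top"]),ray("scene",r["scene"])
k=np.linalg.lstsq(np.c_[a[1],-b[1]],b[0]-a[0],rcond=None)[0]
print(a[0]+k[0]*a[1],b[0]+k[1]*b[1])
for z in(.08,.09,.10,.113): print(z,proj("scene",[[.5123,.282,z]]),proj("top",[[.5123,.282,z]]))
o=get_obs();print(o['time_s'],o['ft_force'])
cv2.imwrite('pics/s6b.png',s)
E
```

```text
{'top': (np.float64(180.2277748553393), np.float64(249.33298264071541)), 'scene': (np.float64(399.02382725241995), np.float64(172.1705137751303))}
[0.51340925 0.28068609 0.08174761] [0.51289629 0.28018152 0.08157872]
0.08 [[399.33258239 172.36825004]] [[179.68598532 250.10776087]]
0.09 [[399.78136409 167.61349913]] [[177.80906999 249.80968993]]
0.1 [[400.23465784 162.79921579]] [[175.88228578 249.50374902]]
0.113 [[400.83074866 156.45018526]] [[173.29957265 249.09373643]]
9.425 [0.26007772 0.45119504 0.20255834]
```

View pics/s6.png

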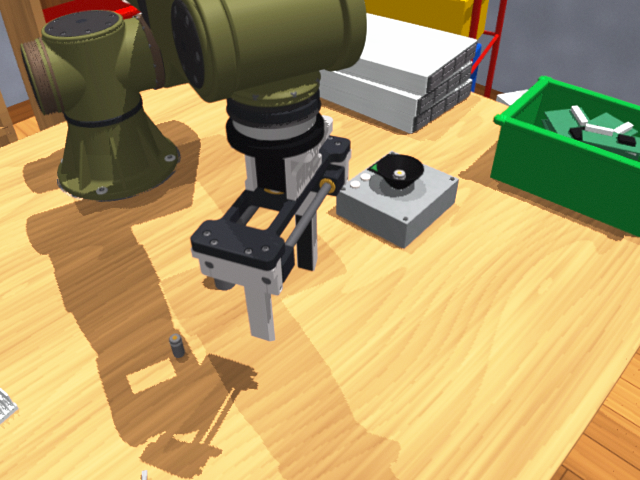

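The cell's top is at z ≈ 0.0815 by two views (seated value 0.080; the same method read 1 mm high on the bench). The short cell is still at (177,345) in the scene view, and the fat cell is at (398,295) in the top view. Handing in.

```bash
python3 -c "
from workcell import *
print(hand_in())"
```

```text
the job is handed in; nothing more can be done
None
```

I gripped the slim cell near its top, carried it over the tester and released it with its bottom about 12 mm inside the funnel's throat. I then backed the gripper clear and handed the job in at about 9.4 s of the 42 s allowed.

- **Seating:** two-view triangulation after release puts the cell's top at z ≈ 0.0815 m, against 0.080 m when fully seated. The same method read about 1 mm high when the cell stood on the bench. The top lies within about 2 mm of the well axis, so it looks upright.
- **Other cells:** by eye, the short cell (scene view) and the fat cell (top view) show no change from the first pictures. In the last scene picture the arm partly hid the fat cell, so it rests on the top view alone.
- **Forces:** the force readings after each move stayed under about 2 N, and the arm ended touching nothing.

No check failed or disagreed.

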